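# Caliper check of a vial at the preparation table

### The arm

A 6-joint arm with a two-finger parallel gripper is mounted at the origin on the work surface. World frame = base frame: x ahead of the robot, y to its left, z up, the work surface at z = 0. Lengths are in mm, angles in rad, forces in N, time in s.
With the tool pointing down it reaches from about 300 to 775 mm from the base axis. Payload 14.6 kg.
Tool frame: the origin (TCP) lies between the finger pads; the fingertips stand manip.nose_length ahead of it and the grasp point (between the pads) lies 11 mm behind it (manip.nose_length is the distance from the TCP to the fingertips, in mm); z points along the fingers, y is the line along which they close (so a half turn about z gives the same grasp; the last joint's range is limited). The gripper opens to 94 mm and grips with 3 to 60 N. Pads are 16 mm wide; open, the fingers measure 119 mm over their backs; the gripper's body (75 mm by 177 mm) begins 78 mm behind the grasp point.
Start: joints at [1.263, 0.3, 1.521, -0, 1.321, -0.067], TCP at [131.162, 534.122, 213.446] pointing down, gripper open.
Joint ranges: [-3.03, 3.03], [-0.79, 2.21], [0.23, 2.52], [-1.04, 4.18], [0, 3.07], [-2.55, 2.55]. Speed limits (rad/s): [2.22, 2.22, 2.57, 3.14, 3.14, 3.14].

### API

Orientations are given as [roll, pitch, yaw] about the fixed x, y, z axes, in that order (R = Rz(yaw) Ry(pitch) Rx(roll)).
In Python, from cell import manip, cams, job gives the robot as it stands.
- The arm moves only by the tool jog_arm, never from a script. Its argument "commands" is a list of rows, each an object of numbers: "dx", "dy", "dz": the shift along the tool's x, y, z each as a share of 40 mm, from -1 to 1; "ax", "ay", "az": the turn, a rotation vector about the tool's x, y, z each as a share of 10 degrees, from -1 to 1; "gripper": the closure, from 0 (fully open) to 1 (shut). A call has 1 to 10 rows; each row shifts and turns the commanded pose from where the row before left it, along the tool's axes as they then stand; what a row does not reach is not made up. A row lasts 1/8 s, in which the tool goes at most 62.5 mm and 10.7 degrees, less where a joint would pass 70% of its speed; a pose out of reach is approached as far as the arm can. A call with a number of a shift or a turn outside -1 to 1 is refused whole. A call with a gripper value outside its range is refused whole. The fingers move at their own pace and stop on an object; "squeeze" is the grip in N (left out, the last holds). Time passes only in rows, so rows that do not move let the fingers close. It gives the time, the measured TCP pose, the force, the opening and the grip force at its end, in the units of the state.
- manip.read_state(): the state, without advancing time (a new reading comes with each control period).
- cams.camera(name): name is "side" or "top" or "wrist"; returns a dict with "image" (480x640x3 uint8, red, green, blue), "fx", "fy", "cx", "cy" (pixels), "world_to_cam" (4x4, takes a point from world to camera coordinates). Camera axes: x right, y down, z forward; pixel columns grow to the right and rows downward; lengths in mm; the calibration is good to about 2 mm. A picture is of the moment at which its call begins. There is no depth.
- job.sign_off(): hands the job in; it is judged then, once.
The state is a dict: "clock": time; "joints": joint angles; "qd": joint speeds; "effort": joint torques, N m; "eef_pos": TCP position; "eef_rot": TCP orientation; "wrist_force": force on the tool from outside, world axes, zero at the start; "moment": the same for the moment, N m; "finger_gap": finger opening in mm; "finger_force": force on a finger pad.
Only numpy, scipy, OpenCV 4.12 (cv2) and the standard library are available. Lean on these libraries where they do the work, as an engineer would, in place of code of your own. Each camera call takes 0.05 s, during which the arm holds its last target. There are 200 camera calls.

### The job

Stand the wider of the two glass vials upright on the bed of the sliding gauge, between its jaws, then gently slide the jaw shut until the vial is held between the fixed jaw and the sprung pad, with the pad pressed in about half of its 10 mm travel. Leave the vial standing there, clamped for reading, without ever squeezing it hard, and do not disturb the other things on the drape.

Things in the scene. Friction and masses are not known exactly. Their poses are not given: they have to be found in the camera images.
- wide_vial: the vial to be measured: amber glass with a paper label and an aluminium cap, loose, standing upright on the drape. Body 30 mm in diameter and 41 mm high, then a neck and a cap 21 mm in diameter; 60 mm high in all, about 60 g. Origin at the centre of its underside, z up its axis
- narrow_vial: the other vial, of the same materials, 20 mm in diameter and 48 mm high, standing upright; leave alone. Origin at the centre of its underside
- gauge: the sliding gauge (bench caliper), fixed to the table: a flat aluminium base 70 mm (x) by 190 mm (y) by 14 mm high. Its y axis is the measuring direction. Origin on its underside, under the middle of the width. The fixed steel jaw stands at the +y end (44 mm wide, 20 mm thick, 40 mm tall above the base); the sliding carriage is at the -y side and moves along +y to shut
- bed (a point): on the top surface of the gauge's base, the middle of the space in which the part stands when the jaw is fully open (40 mm from the fixed jaw's face); axes as the gauge
- anvil_face (a point): centre of the fixed jaw's measuring face, 20 mm above the bed; the face looks to the gauge's -y; axes as the gauge
- fin (a point): grip point in the carriage's thumb fin: a black ridged upright plate 12 mm thick (gauge x), 30 mm long (gauge y). The fin's top edge is 12 mm above this point and the carriage block it stands on (50 mm wide) is 23 mm below it. The point moves with the carriage; axes as the gauge
- pad_face (a point): centre of the sprung pad's contact face (40 mm wide, 30 mm tall), 20 mm above the bed, on the sliding carriage; the face looks to the gauge's +y and moves with carriage and pad; axes as the gauge. Behind it the carriage's steel jaw plate, 12 mm thick, rises 44 mm above the bed; the fin's near end lies 35 mm and point fin 50 mm behind the relaxed pad face
- carriage (a joint): slide of the carriage in m: 0 fully open (80 mm between the relaxed pad face and the fixed jaw), grows as it shuts, to 0.075. It takes about 8 N to slide and stays where it is left
- pad (a joint): how far the sprung pad is pressed back into its carriage, in m: 0 relaxed, 0.010 bottomed. Its spring gives about 1 N at first touch and 5 N when bottomed
- kidney_dish: bystander: pulp kidney dish, about 170 by 90 mm, 40 mm high; origin under its middle
- carton: bystander: small paper carton 55 x 75 x 50 mm; origin under its centre
- syringe: bystander: white capped syringe lying flat, 135 mm long, 18 mm high, along its x axis
There are look-alikes about, which are no part of the job. Leave any red look-alike of the wide_vial alone.

How it is judged (in metres and radians):
On the way, in this order (a step that is already met when the one before it is completed fails the run):
1. the wide vial stands upright on the gauge's bed between the jaws (x of wide_vial in the frame of bed between -0.018 and 0.018 m and y of wide_vial in the frame of bed between -0.04 and 0.04 m and z of wide_vial in the frame of bed between -0.004 and 0.004 m and angle between wide_vial's own z axis and vertical below 0.08 rad), for 0.2 s.
2. the jaw has been slid shut on it: the vial bears against the fixed jaw and presses the sprung pad in by 2 to 8 mm (all of step 1 and value of joint pad between 0.002 and 0.008 m and contact force between wide_vial and pad above 0.5 N and y of wide_vial in the frame of anvil_face above -0.0175 m), for 0.2 s.
At the end, for the whole second after the job is handed in: the wide vial stands upright (0.08 rad) and still on the bed, within 18 mm of its centre line, its axis within 17.5 mm of the fixed jaw's face; the sprung pad bears on it (over 0.5 N), pressed in by 2 to 8 mm; narrow vial, dish, carton and syringe within 30 mm of their starts (all of step 2 and linear speed of wide_vial below 0.02 m/s and distance of each of narrow_vial, kidney_dish, carton, syringe from where it was at the start of the episode below 0.03 m); the robot touches nothing.
It fails at once if the vial is squeezed hard between the jaws (more than 15 N) (contact force between wide_vial and pad above 15 N).
It fails at once if the narrow vial is displaced by more than 30 mm (distance of narrow_vial from where it was at the start of the episode above 0.03 m).
It fails at once if the kidney dish is displaced by more than 30 mm (distance of kidney_dish from where it was at the start of the episode above 0.03 m).
It fails at once if the carton is displaced by more than 30 mm (distance of carton from where it was at the start of the episode above 0.03 m).
It fails at once if the syringe is displaced by more than 30 mm (distance of syringe from where it was at the start of the episode above 0.03 m).
It also fails if it takes over 62 s, if anything falls off the work surface, if the arm or the gripper's body presses on something with over 40 N, if the wrist force passes 120 N, or if a joint passes its speed limit or range.

## Working session

There is one attempt and no reset: what is moved stays moved. The work goes in short steps, Python scripts to look and compute and a tool call to move; the robot and the scene stay as the last step left them, time stands still between calls to the robot, and variables do not carry over. Pictures are saved under pics/ and viewed, at most 10 in all, crops included, and the job is handed in when it is done.

Besides the shell and the picture viewer there is one more tool, called after ">>>" as name([rows], argument=value, ...), one row to a line, values as JSON. jog_arm: Moves the arm, as the interface text tells. Shift numbers are shares of 40 mm and turn numbers shares of 10 degrees, none past 1 either way. Its arguments: {"type":"object","properties":{"commands":{"type":"array"},"squeeze":{"type":"number"}},"required":["commands"]}

```bash
mkdir -p pics; cat > h.py <<'E'
import numpy as np, cv2
from cell import manip, cams, job
def snap(n,f):
    c=cams.camera(n); cv2.imwrite('pics/'+f+'.png',cv2.cvtColor(c['image'],cv2.COLOR_RGB2BGR)); 
    np.savez('pics/'+f+'.npz',**{k:c[k] for k in('fx','fy','cx','cy','world_to_cam')}); return c
def ray(c,u,v,z):
    T=np.array(c['world_to_cam']);R,t=T[:3,:3],T[:3,3]
    o=-R.T@t; d=R.T@np.array([(u-c['cx'])/c['fx'],(v-c['cy'])/c['fy'],1]); return (o+d*(z-o[2])/d[2]).round(1)
def proj(c,p):
    T=np.array(c['world_to_cam']);q=T[:3,:3]@np.array(p)+T[:3,3]; return (c['fx']*q[0]/q[2]+c['cx']).round(1),(c['fy']*q[1]/q[2]+c['cy']).round(1)
E
python3 - <<'E'
from h import *
for n in('top','side'):
    c=snap(n,n+'0'); T=np.array(c['world_to_cam']); print(n,-T[:3,:3].T@T[:3,3],c['fx'])
print(manip.read_state(),manip.nose_length)
E
```

```text
top [ 422.9449918   145.11198983 1110.07596249] 609.3495788979303
side [197.90779105 716.89458338 680.703371  ] 551.803820347292
{'clock': 0.1, 'joints': array([ 1.26340643e+00,  3.00407811e-01,  1.52147193e+00, -2.88219236e-05,
        1.32075204e+00, -6.66191453e-02]), 'qd': array([ 3.21151393e-04,  2.28985704e-04, -2.39420557e-03,  1.61624108e-03,
        7.86236963e-05, -3.45093223e-03]), 'effort': array([ 3.59284648e-03, -5.32638824e+01, -3.53291416e+01,  7.10881362e-02,
        2.33881292e-02, -4.07722027e-06]), 'eef_pos': array([131.10091427, 533.91746788, 212.9672312 ]), 'eef_rot': array([-3.14055397e+00, -4.13183222e-05,  2.90082903e+00]), 'wrist_force': array([0.2256429 , 0.43672516, 0.21736559]), 'moment': array([ 0.01271562, -0.05096153, -0.00124106]), 'finger_force': 0.0, 'finger_gap': 93.70587742338955} 8.0
```

View pics/top0.png

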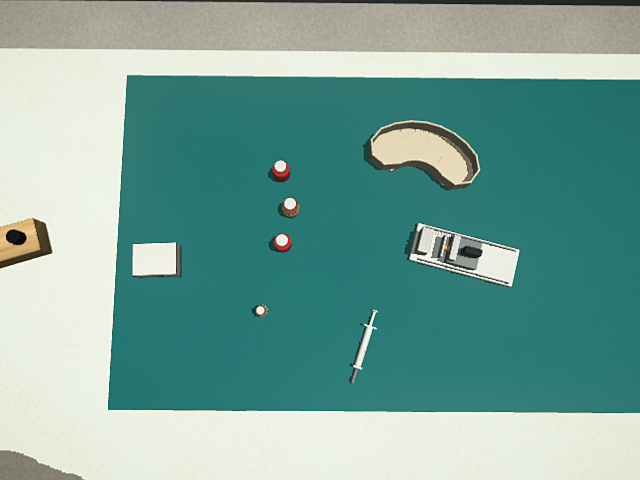

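View pics/side0.png

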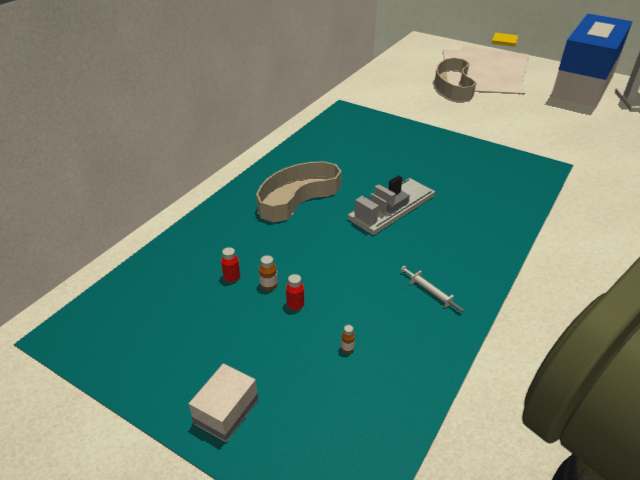

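The top view shows the amber wide vial at about (290,205), with red look-alikes at (281,170) and (282,242). The narrow vial is at (260,310), and the gauge has its fixed jaw near (425,243) and its fin near (470,252). The carriage looks partly shut, so I'll enlarge that area.

```bash
python3 - <<'E'
from h import *
im=cv2.imread('pics/top0.png'); c=np.load('pics/top0.npz')
a=cv2.resize(im[215:295,400:530],None,fx=6,fy=6,interpolation=cv2.INTER_CUBIC)[:,:780]
cv2.imwrite('pics/cg.png',a)
s=cv2.imread('pics/side0.png')
b=cv2.resize(im[155:260,240:310],None,fx=5,fy=5,interpolation=cv2.INTER_CUBIC)
d=cv2.resize(s[170:240,340:440],None,fx=4,fy=4,interpolation=cv2.INTER_CUBIC)
o=np.zeros((525,760,3),np.uint8);o[:525,:350]=b;o[:280,355:755]=d
cv2.imwrite('pics/cv.png',o)
for p in [(290,200),(281,165),(282,238)]: print(p,ray(c,*p,60))
print(ray(c,260,310,48),ray(c,425,240,54),ray(c,470,252,60),ray(c,155,258,50))
for p in [(419,223),(519,249),(511,286),(409,257)]: print(ray(c,*p,14))
E
```

```text
(290, 200) [640.4 183.3  60. ]
(281, 165) [703.6 200.   60. ]
(282, 238) [572.9 196.3  60. ]
[448.7 233.1  48. ] [572.  -53.8  54. ] [ 550.7 -130.5   60. ] [537.5 417.9  50. ]
[608.9 -51.1  14. ]
[ 562.4 -231.8   14. ]
[ 495.2 -214.3   14. ]
[546.4 -31.7  14. ]
```

View pics/cg.png

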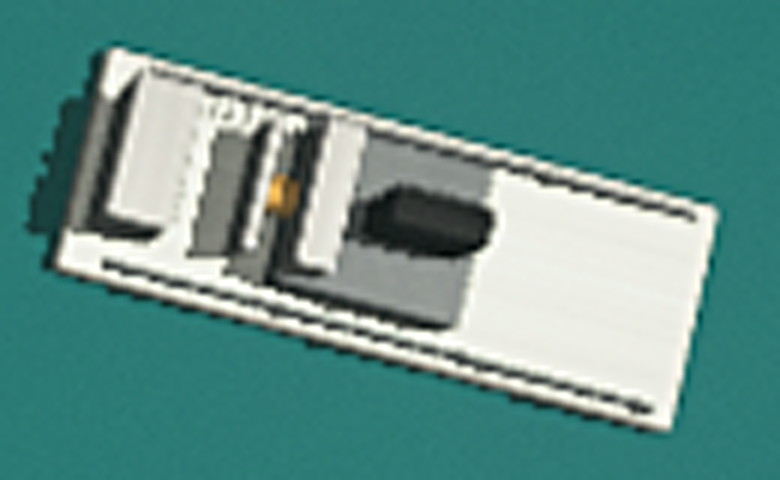

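View pics/cv.png

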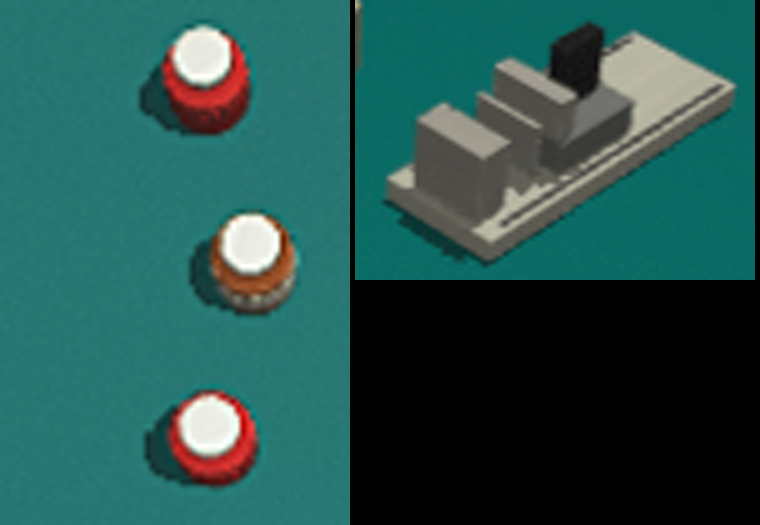

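The carriage is indeed partly shut, with a gap of only about 25 mm, so it must be opened first. In the crop, the fixed jaw's top is at (147,70)–(110,218), the pad's top edge runs (272,130)–(250,248), and the fin top runs about (400,190)–(493,215). I'll fit the geometry from these points.

```bash
python3 - <<'E'
from h import *
from scipy.optimize import least_squares
t=np.load('pics/top0.npz'); s=np.load('pics/side0.npz')
T=lambda x,y:(400+x/6,215+y/6)
S=lambda x,y:(340+(x-355)/4,170+y/4)
obs=[(35,95,14,t,T(115,47)),(35,-95,14,t,T(717,210)),(-35,-95,14,t,T(668,428)),(-35,95,14,t,T(65,262)),
 (35,95,14,s,S(388,180)),(-35,95,14,s,S(490,244)),(-35,-95,14,s,S(735,87)),(35,-95,14,s,S(635,34))]
def P(p,x,y,z): a=p[2];c,n=np.cos(a),np.sin(a); return [p[0]+c*x-n*y,p[1]+n*x+c*y,z]
f=lambda p:np.concatenate([np.subtract(proj(k,P(p,x,y,z)),q) for x,y,z,k,q in obs])
r=least_squares(f,[553,-132,-.26]);print(r.x,f(r.x).round(1))
def G(w): d=np.array(w[:2])-r.x[:2];a=r.x[2];return np.round([np.cos(a)*d[0]+np.sin(a)*d[1],-np.sin(a)*d[0]+np.cos(a)*d[1]],1)
for n,z,q in [('jaw backL',54,(147,70)),('jaw back R',54,(110,218)),('jaw front',54,(205,88)),('jawfront',54,(170,232)),('pad front',49,(268,128)),('padfront',49,(246,248)),('plate f',58,(330,120)),('plate f',58,(297,265)),('plate b',58,(362,125)),('plate b',58,(333,272)),('block rear',36,(492,175)),('blockrear',36,(460,325))]:
    print(n,G(ray(t,*T(*q),z)))
def tri(q1,q2):
    g=lambda p:np.concatenate([np.subtract(proj(t,p),q1),np.subtract(proj(s,p),q2)])
    k=least_squares(g,[550,-130,60]);return k.x.round(1),k.fun.round(1)
w=tri(T(447,203),S(579,37));print('fin top',w,G(w[0]))
# vial: cap centre top, side cap ellipse centre (267,260)
print('vial',tri((240+251/5,155+243/5),(266.5,260)), ray(t,240+251/5,155+243/5,60))
print('vial foot side', ray(s,268,288,0))
E
```

```text
[ 5.53e+02 -1.32e+02 -2.60e-01] [-1.3 -1.1  0.1 -1.  -0.  -0.  -2.  -0.2 -1.9 -1.  -1.4 -0.7 -1.  -0.8
 -1.8 -1.2]
jaw backL [21.1 86.8]
jaw back R [-24.3  87. ]
jaw front [20.3 69.2]
jawfront [-23.6  69.2]
pad front [14.7 47.8]
padfront [-21.5  45.8]
plate f [19.9 32.5]
plate f [-23.9  32. ]
plate b [20.9 23.2]
plate b [-23.1  21.5]
block rear [ 21.1 -21.9]
blockrear [-24.9 -22.8]
fin top (array([ 550., -130.,   60.]), array([-4.8,  3.6, -1.7,  5.2])) [-3.4  1.2]
vial (array([ 550., -130.,   60.]), array([179.5,  48.8, 127.8, -75.6])) [634.  182.8  60. ]
vial foot side [630.3 189.5   0. ]
```

```bash
sed -i 's/(c\[.fx.\]\*q\[0\].*/c["fx"]*q[0]\/q[2]+c["cx"],c["fy"]*q[1]\/q[2]+c["cy"]/' h.py; python3 - <<'E'
from h import *
from scipy.optimize import least_squares
t=np.load('pics/top0.npz'); s=np.load('pics/side0.npz')
T=lambda x,y:(400+x/6,215+y/6)
S=lambda x,y:(340+(x-355)/4,170+y/4)
obs=[(35,95,14,t,T(115,47)),(35,-95,14,t,T(717,210)),(-35,-95,14,t,T(668,428)),(-35,95,14,t,T(65,262)),
 (35,95,14,s,S(388,180)),(-35,95,14,s,S(490,244)),(-35,-95,14,s,S(735,87)),(35,-95,14,s,S(635,34))]
def P(p,x,y,z): a=p[2];c,n=np.cos(a),np.sin(a); return [p[0]+c*x-n*y,p[1]+n*x+c*y,z]
f=lambda p:np.concatenate([np.subtract(proj(k,P(p,x,y,z)),q) for x,y,z,k,q in obs])
r=least_squares(f,[553,-132,-.26]);print(r.x,f(r.x).round(1))
def G(w): d=np.array(w[:2])-r.x[:2];a=r.x[2];return np.round([np.cos(a)*d[0]+np.sin(a)*d[1],-np.sin(a)*d[0]+np.cos(a)*d[1]],1)
for n,z,q in [('jaw back',54,(147,70)),('jaw back R',54,(110,218)),('jaw front',54,(205,88)),('jawfront',54,(170,232)),('pad front',49,(268,128)),('padfront',49,(246,248)),('plate b',58,(362,125)),('plate b',58,(333,272))]:
    print(n,G(ray(t,*T(*q),z)))
def tri(q1,q2):
    g=lambda p:np.concatenate([np.subtract(proj(t,p),q1),np.subtract(proj(s,p),q2)])
    k=least_squares(g,[550,-130,60]);return k.x.round(1),k.fun.round(1)
w=tri(T(447,203),S(579,37));print('fin top',w,G(w[0]))
print('vial',tri((240+251/5,155+243/5),(266.5,260)))
print(P(r.x,0,69.5,34),P(r.x,0,29.5,14))
E
```

```text
[ 5.50936116e+02 -1.33039712e+02 -2.60765606e-01] [-0.6 -0.   0.7  0.2  0.6  1.1 -1.5  1.  -0.8 -1.  -0.3 -0.7  0.2 -0.7
 -0.7 -1.1]
jaw back [22.7 88.4]
jaw back R [-22.6  88.5]
jaw front [22.  70.8]
jawfront [-21.9  70.7]
pad front [16.4 49.3]
padfront [-19.8  47.3]
plate b [22.7 24.7]
plate b [-21.4  23. ]
fin top (array([ 553.4, -137.3,   67.1]), array([ 0.4,  1.1, -1.4, -0.2])) [ 3.5 -3.5]
vial (array([634.1, 182.8,  58.6]), array([ 0.1,  0.1, -0.1, -0. ]))
[np.float64(568.8546306140252), np.float64(-65.88930741257774), 34] [np.float64(558.541816610291), np.float64(-104.53702231688206), 14]
```

>>> jog_arm([
  {"dx": -0.9,"dy": -0.9,"gripper": 0},
  {"dx": -0.9,"dy": -0.9},
  {"dx": -0.9,"dy": -0.9},
  {"dx": -0.9,"dy": -0.9},
  {"dx": -0.9,"dy": -0.9},
  {"dx": -0.9,"dy": -0.9},
  {"dx": -0.9,"dy": -0.9},
  {"dx": -0.9,"dy": -0.9},
  {"dx": -0.9,"dy": -0.9},
  {"dx": -0.9,"dy": -0.9},
], squeeze=20)

```text
schema error: expected keys dx, dy, dz, ax, ay, az, gripper
```

>>> jog_arm([
  {"az": 1},
  {"az": 1},
  {"az": 1},
  {"az": 1},
  {"az": 1},
  {"az": 1},
  {"az": 1},
  {"az": 1},
  {"az": 1},
  {"az": 0.1},
])

```text
schema error: expected keys dx, dy, dz, ax, ay, az, gripper
```

```bash
cat >> h.py <<'E'
def to(x,y,z,yaw=None):
    from scipy.spatial.transform import Rotation as Ro
    st=manip.read_state(); R=Ro.from_euler('xyz',st['eef_rot']); d=np.array([x,y,z])-st['eef_pos']
    print('t',round(st['clock'],2),'pos',st['eef_pos'].round(1),'rot',np.degrees(st['eef_rot']).round(2),'gap',round(st['finger_gap'],1),'F',st['wrist_force'].round(1),'shift/40',(R.inv().apply(d)/40).round(3))
    if yaw is not None: print('az/10', round(-((yaw-np.degrees(st['eef_rot'][2])+180)%360-180)/10,3))
E
python3 -c "
from h import *
to(550.4,-135,120,75.06)"
```

```text
t 0.1 pos [131.1 533.9 213. ] rot [-179.94   -0.    166.21] gap 93.7 F [0.2 0.4 0.2] shift/40 [-14.168 -13.739   2.338]
az/10 9.115
```

All keys are required, so I'll fill them in.

>>> jog_arm([
  {"dx": -0.9,"dy": -0.9,"dz": 0,"ax": 0,"ay": 0,"az": 0,"gripper": 0},
  {"dx": -0.9,"dy": -0.9,"dz": 0,"ax": 0,"ay": 0,"az": 0,"gripper": 0},
  {"dx": -0.9,"dy": -0.9,"dz": 0,"ax": 0,"ay": 0,"az": 0,"gripper": 0},
  {"dx": -0.9,"dy": -0.9,"dz": 0,"ax": 0,"ay": 0,"az": 0,"gripper": 0},
  {"dx": -0.9,"dy": -0.9,"dz": 0,"ax": 0,"ay": 0,"az": 0,"gripper": 0},
  {"dx": -0.9,"dy": -0.9,"dz": 0,"ax": 0,"ay": 0,"az": 0,"gripper": 0},
  {"dx": -0.9,"dy": -0.9,"dz": 0,"ax": 0,"ay": 0,"az": 0,"gripper": 0},
  {"dx": -0.9,"dy": -0.9,"dz": 0,"ax": 0,"ay": 0,"az": 0,"gripper": 0},
  {"dx": -0.9,"dy": -0.9,"dz": 0,"ax": 0,"ay": 0,"az": 0,"gripper": 0},
  {"dx": -0.9,"dy": -0.9,"dz": 0,"ax": 0,"ay": 0,"az": 0,"gripper": 0},
], squeeze=20)

```text
clock: 1.35
eef_pos: [395.4, 97.0, 213.4]
eef_rot: [3.142, 0.0, 2.901]
wrist_force: [-0.1, -0.1, 0.1]
finger_gap: 93.6
finger_force: 0.0
```

>>> jog_arm([
  {"dx": 0,"dy": 0,"dz": 0,"ax": 0,"ay": 0,"az": 1,"gripper": 0},
  {"dx": 0,"dy": 0,"dz": 0,"ax": 0,"ay": 0,"az": 1,"gripper": 0},
  {"dx": 0,"dy": 0,"dz": 0,"ax": 0,"ay": 0,"az": 1,"gripper": 0},
  {"dx": 0,"dy": 0,"dz": 0,"ax": 0,"ay": 0,"az": 1,"gripper": 0},
  {"dx": 0,"dy": 0,"dz": 0,"ax": 0,"ay": 0,"az": 1,"gripper": 0},
  {"dx": 0,"dy": 0,"dz": 0,"ax": 0,"ay": 0,"az": 1,"gripper": 0},
  {"dx": 0,"dy": 0,"dz": 0,"ax": 0,"ay": 0,"az": 1,"gripper": 0},
  {"dx": 0,"dy": 0,"dz": 0,"ax": 0,"ay": 0,"az": 1,"gripper": 0},
  {"dx": 0,"dy": 0,"dz": 0,"ax": 0,"ay": 0,"az": 1,"gripper": 0},
  {"dx": 0,"dy": 0,"dz": 0,"ax": 0,"ay": 0,"az": 0.1,"gripper": 0},
])

```text
clock: 2.6
eef_pos: [394.8, 98.6, 213.3]
eef_rot: [-3.141, 0.0, 1.313]
wrist_force: [-0.5, -0.2, 0.7]
finger_gap: 94.2
finger_force: 0.0
```

```bash
python3 -c "
from h import *
to(550.4,-135,120,75.06)"
```

```text
t 2.6 pos [394.8  98.6 213.3] rot [-1.7997e+02  1.0000e-02  7.5220e+01] gap 94.2 F [-0.5 -0.2  0.7] shift/40 [-4.655  5.253  2.33 ]
az/10 0.016
```

>>> jog_arm([
  {"dx": -0.58,"dy": 0.66,"dz": 0.29,"ax": 0,"ay": 0,"az": 0,"gripper": 0},
  {"dx": -0.58,"dy": 0.66,"dz": 0.29,"ax": 0,"ay": 0,"az": 0,"gripper": 0},
  {"dx": -0.58,"dy": 0.66,"dz": 0.29,"ax": 0,"ay": 0,"az": 0,"gripper": 0},
  {"dx": -0.58,"dy": 0.66,"dz": 0.29,"ax": 0,"ay": 0,"az": 0,"gripper": 0},
  {"dx": -0.58,"dy": 0.66,"dz": 0.29,"ax": 0,"ay": 0,"az": 0,"gripper": 0},
  {"dx": -0.58,"dy": 0.66,"dz": 0.29,"ax": 0,"ay": 0,"az": 0,"gripper": 0},
  {"dx": -0.58,"dy": 0.66,"dz": 0.29,"ax": 0,"ay": 0,"az": 0,"gripper": 0},
  {"dx": -0.59,"dy": 0.63,"dz": 0.29,"ax": 0,"ay": 0,"az": 0,"gripper": 0},
])

```text
clock: 3.6
eef_pos: [550.9, -135.8, 120.0]
eef_rot: [-3.141, -0.0, 1.317]
wrist_force: [0.2, -0.1, 0.5]
finger_gap: 93.8
finger_force: 0.0
```

```bash
python3 -c "
from h import *
c=snap('wrist','w1'); to(550.4,-135,50,75.06)
for p in [(550.4,-135,68),(568.9,-65.9,54),(550.4,-135,34)]: print(proj(c,p))
T=c['world_to_cam'];print(-T[:3,:3].T@T[:3,3])"
```

```text
t 3.65 pos [ 551.7 -138.5  118.4] rot [-1.7992e+02  2.0000e-02  7.5340e+01] gap 94.2 F [ 0.8 -3.1 -1.5] shift/40 [ 0.078 -0.051  1.71 ]
az/10 0.028
(np.float64(316.0098648568078), np.float64(255.22990823476448))
(np.float64(316.8443969758916), np.float64(141.6853853116799))
(np.float64(316.15507120063677), np.float64(239.5057150542676))
[571.59677862 -56.42522511 290.45603111]
```

View pics/w1.png

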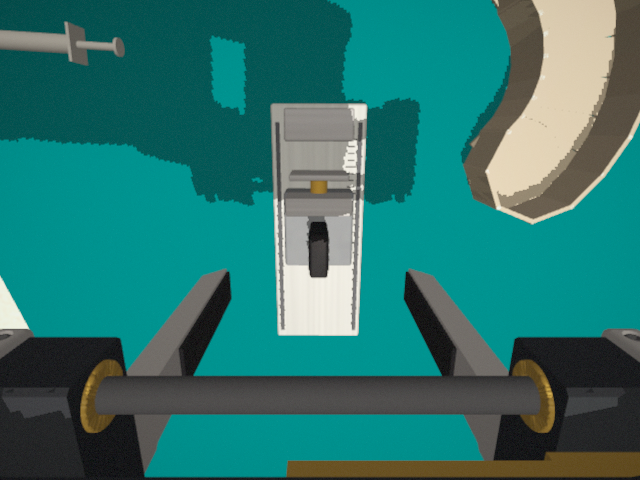

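The wrist view shows the fin centred at column 318 with its rear top edge at row 277, the pad's top edge at row 172–180, and the fixed jaw's front edge at row 140. I'll cross-check these against the earlier fit.

```bash
python3 -c "
from h import *
c=np.load('pics/w1.npz')
o=np.array([550.94,-133.04]);a=-.2608
for n,q,z in [('finrear',(318.5,277),68),('finrear',(318.5,277),64),('jawf',(318,139.5),54),('jawl',(285,139),54),('jawr',(352,139),54),('pad',(320,171),49),('plate back',(318,214),58),('baserear',(318,334),14),('basefront',(319,104),14)]:
    w=ray(c,*q,z);d=w[:2]-o;print(n,w,[round(np.cos(a)*d[0]+np.sin(a)*d[1],1),round(-np.sin(a)*d[0]+np.cos(a)*d[1],1)])
to(550.4,-135,50,75.06)"
```

```text
finrear [ 548.1 -150.3   68. ] [np.float64(1.7), np.float64(-17.4)]
finrear [ 547.7 -152.    64. ] [np.float64(1.8), np.float64(-19.2)]
jawf [569.9 -64.8  54. ] [np.float64(0.7), np.float64(70.8)]
jawl [549.8 -59.2  54. ] [np.float64(-20.1), np.float64(71.0)]
jawr [590.9 -69.9  54. ] [np.float64(22.3), np.float64(71.3)]
pad [566.1 -84.9  49. ] [np.float64(2.2), np.float64(50.4)]
plate back [ 558.  -110.8   58. ] [np.float64(1.1), np.float64(23.3)]
baserear [ 528.6 -225.    14. ] [np.float64(2.1), np.float64(-94.6)]
basefront [576.6 -42.3  14. ] [np.float64(1.4), np.float64(94.3)]
t 3.65 pos [ 551.7 -138.5  118.4] rot [-1.7992e+02  2.0000e-02  7.5340e+01] gap 94.2 F [ 0.8 -3.1 -1.5] shift/40 [ 0.078 -0.051  1.71 ]
az/10 0.028
```

>>> jog_arm([
  {"dx": 0.03,"dy": 0,"dz": 0.5,"ax": 0,"ay": 0,"az": 0,"gripper": 0.5},
  {"dx": 0,"dy": 0,"dz": 0.5,"ax": 0,"ay": 0,"az": 0,"gripper": 0.5},
  {"dx": 0,"dy": 0,"dz": 0.4,"ax": 0,"ay": 0,"az": 0,"gripper": 0.5},
  {"dx": 0,"dy": 0,"dz": 0.32,"ax": 0,"ay": 0,"az": 0,"gripper": 0.5},
  {"dx": 0,"dy": 0,"dz": 0,"ax": 0,"ay": 0,"az": 0,"gripper": 0.5},
])

```text
clock: 4.28
eef_pos: [550.4, -133.5, 51.1]
eef_rot: [-3.14, -0.0, 1.313]
wrist_force: [-1.1, 0.2, 0.6]
finger_gap: 48.3
finger_force: 0.0
```

```bash
python3 -c "
from h import *
to(551.4,-135,48,75.06)"
```

```text
t 4.28 pos [ 550.4 -133.5   51.1] rot [-179.92   -0.     75.25] gap 48.3 F [-1.1  0.2  0.6] shift/40 [-0.029  0.034  0.077]
az/10 0.019
```

>>> jog_arm([
  {"dx": -0.02,"dy": 0.03,"dz": 0.06,"ax": 0,"ay": 0,"az": 0,"gripper": 0.8},
  {"dx": 0,"dy": 0,"dz": 0,"ax": 0,"ay": 0,"az": 0,"gripper": 1},
  {"dx": 0,"dy": 0,"dz": 0,"ax": 0,"ay": 0,"az": 0,"gripper": 1},
  {"dx": 0,"dy": 0,"dz": 0,"ax": 0,"ay": 0,"az": 0,"gripper": 1},
  {"dx": 0,"dy": 0,"dz": 0,"ax": 0,"ay": 0,"az": 0,"gripper": 1},
  {"dx": 0,"dy": 0,"dz": 0,"ax": 0,"ay": 0,"az": 0,"gripper": 1},
], squeeze=25)

```text
clock: 5.03
eef_pos: [552.0, -134.8, 49.7]
eef_rot: [3.141, 0.0, 1.313]
wrist_force: [1.4, -0.6, 1.8]
finger_gap: 11.8
finger_force: 25.0
```

>>> jog_arm([
  {"dx": -0.05,"dy": 0,"dz": 0,"ax": 0,"ay": 0,"az": 0,"gripper": 1},
  {"dx": -0.13,"dy": 0,"dz": 0,"ax": 0,"ay": 0,"az": 0,"gripper": 1},
  {"dx": -0.15,"dy": 0,"dz": 0,"ax": 0,"ay": 0,"az": 0,"gripper": 1},
  {"dx": -0.15,"dy": 0,"dz": 0,"ax": 0,"ay": 0,"az": 0,"gripper": 1},
  {"dx": -0.15,"dy": 0,"dz": 0,"ax": 0,"ay": 0,"az": 0,"gripper": 1},
  {"dx": -0.15,"dy": 0,"dz": 0,"ax": 0,"ay": 0,"az": 0,"gripper": 1},
  {"dx": -0.15,"dy": 0,"dz": 0,"ax": 0,"ay": 0,"az": 0,"gripper": 1},
  {"dx": -0.15,"dy": 0,"dz": 0,"ax": 0,"ay": 0,"az": 0,"gripper": 1},
  {"dx": -0.15,"dy": 0,"dz": 0,"ax": 0,"ay": 0,"az": 0,"gripper": 1},
  {"dx": 0,"dy": 0,"dz": 0,"ax": 0,"ay": 0,"az": 0,"gripper": 1},
])

```text
clock: 6.28
eef_pos: [539.5, -182.1, 49.7]
eef_rot: [3.141, -0.001, 1.313]
wrist_force: [2.9, 2.0, 1.5]
finger_gap: 11.8
finger_force: 25.0
```

>>> jog_arm([
  {"dx": 0,"dy": 0,"dz": 0,"ax": 0,"ay": 0,"az": 0,"gripper": 0.6},
  {"dx": 0,"dy": 0,"dz": 0,"ax": 0,"ay": 0,"az": 0,"gripper": 0.6},
  {"dx": 0,"dy": 0,"dz": -0.5,"ax": 0,"ay": 0,"az": 0,"gripper": 0.4},
  {"dx": 0,"dy": 0,"dz": -1,"ax": 0,"ay": 0,"az": 0,"gripper": 0.4},
  {"dx": 0,"dy": 0,"dz": -1,"ax": 0,"ay": 0,"az": 0,"gripper": 0.3},
])

```text
clock: 6.9
eef_pos: [538.8, -182.3, 150.4]
eef_rot: [-3.141, 0.0, 1.313]
wrist_force: [-0.2, 0.3, 0.2]
finger_gap: 58.7
finger_force: 0.0
```

```bash
python3 -c "
from h import *
to(634.1,182.8,150,166)"
```

```text
t 6.9 pos [ 538.8 -182.3  150.4] rot [-179.95    0.     75.2 ] gap 58.7 F [-0.2  0.3  0.2] shift/40 [ 9.432e+00 -2.800e-02  8.000e-03]
az/10 -9.08
```

>>> jog_arm([
  {"dx": 0.94,"dy": 0,"dz": 0,"ax": 0,"ay": 0,"az": 0,"gripper": 0.3},
  {"dx": 0.94,"dy": 0,"dz": 0,"ax": 0,"ay": 0,"az": 0,"gripper": 0.3},
  {"dx": 0.94,"dy": 0,"dz": 0,"ax": 0,"ay": 0,"az": 0,"gripper": 0.3},
  {"dx": 0.94,"dy": 0,"dz": 0,"ax": 0,"ay": 0,"az": 0,"gripper": 0.3},
  {"dx": 0.94,"dy": 0,"dz": 0,"ax": 0,"ay": 0,"az": 0,"gripper": 0.3},
  {"dx": 0.94,"dy": 0,"dz": 0,"ax": 0,"ay": 0,"az": 0,"gripper": 0.3},
  {"dx": 0.94,"dy": 0,"dz": 0,"ax": 0,"ay": 0,"az": 0,"gripper": 0.3},
  {"dx": 0.94,"dy": 0,"dz": 0,"ax": 0,"ay": 0,"az": 0,"gripper": 0.3},
  {"dx": 0.94,"dy": 0,"dz": 0,"ax": 0,"ay": 0,"az": 0,"gripper": 0.3},
  {"dx": 0.94,"dy": 0,"dz": 0,"ax": 0,"ay": 0,"az": 0,"gripper": 0.3},
])

```text
clock: 8.15
eef_pos: [635.3, 182.3, 149.2]
eef_rot: [-3.141, 0.0, 1.312]
wrist_force: [0.6, 0.5, 0.4]
finger_gap: 66.3
finger_force: 0.0
```

>>> jog_arm([
  {"dx": 0,"dy": 0,"dz": 0,"ax": 0,"ay": 0,"az": -1,"gripper": 0.3},
  {"dx": 0,"dy": 0,"dz": 0,"ax": 0,"ay": 0,"az": -1,"gripper": 0.3},
  {"dx": 0,"dy": 0,"dz": 0,"ax": 0,"ay": 0,"az": -1,"gripper": 0.3},
  {"dx": 0,"dy": 0,"dz": 0,"ax": 0,"ay": 0,"az": -1,"gripper": 0.3},
  {"dx": 0,"dy": 0,"dz": 0,"ax": 0,"ay": 0,"az": -1,"gripper": 0.3},
  {"dx": 0,"dy": 0,"dz": 0,"ax": 0,"ay": 0,"az": -1,"gripper": 0.3},
  {"dx": 0,"dy": 0,"dz": 0,"ax": 0,"ay": 0,"az": -1,"gripper": 0.3},
  {"dx": 0,"dy": 0,"dz": 0,"ax": 0,"ay": 0,"az": -1,"gripper": 0.3},
  {"dx": 0,"dy": 0,"dz": 0,"ax": 0,"ay": 0,"az": -1,"gripper": 0.3},
  {"dx": 0,"dy": 0,"dz": 0,"ax": 0,"ay": 0,"az": 0,"gripper": 0.3},
])

```text
clock: 9.4
eef_pos: [635.1, 181.1, 149.2]
eef_rot: [-3.141, -0.0, 2.882]
wrist_force: [-0.1, -0.5, 0.4]
finger_gap: 65.8
finger_force: 0.0
```

```bash
python3 -c "
from h import *
c=snap('wrist','w2'); to(634.1,182.8,14)
print(proj(c,(634.1,182.8,60)))"
```

```text
t 9.45 pos [635.1 181.1 149.2] rot [-1.7998e+02 -2.0000e-02  1.6498e+02] gap 65.8 F [ 0.1  0.5 -0.2] shift/40 [0.033 0.035 3.381]
(np.float64(319.86209123583956), np.float64(238.1769668764506))
```

View pics/w2.png

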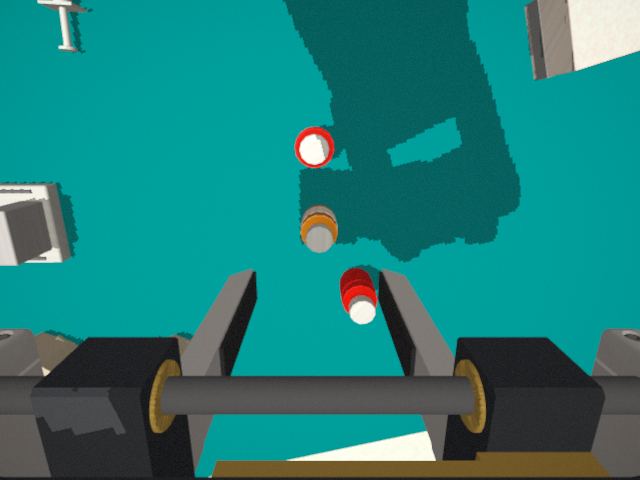

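The amber cap is at (319,238), exactly where predicted, and the fingers straddle it clear of the red vials. Descending.

>>> jog_arm([
  {"dx": 0.03,"dy": 0.03,"dz": 0.9,"ax": 0,"ay": 0,"az": 0,"gripper": 0.3},
  {"dx": 0,"dy": 0,"dz": 0.9,"ax": 0,"ay": 0,"az": 0,"gripper": 0.3},
  {"dx": 0,"dy": 0,"dz": 0.9,"ax": 0,"ay": 0,"az": 0,"gripper": 0.3},
  {"dx": 0,"dy": 0,"dz": 0.5,"ax": 0,"ay": 0,"az": 0,"gripper": 0.3},
  {"dx": 0,"dy": 0,"dz": 0.18,"ax": 0,"ay": 0,"az": 0,"gripper": 0.3},
  {"dx": 0,"dy": 0,"dz": 0,"ax": 0,"ay": 0,"az": 0,"gripper": 0.5},
  {"dx": 0,"dy": 0,"dz": 0,"ax": 0,"ay": 0,"az": 0,"gripper": 0.7},
  {"dx": 0,"dy": 0,"dz": 0,"ax": 0,"ay": 0,"az": 0,"gripper": 0.8},
  {"dx": 0,"dy": 0,"dz": 0,"ax": 0,"ay": 0,"az": 0,"gripper": 0.8},
  {"dx": 0,"dy": 0,"dz": 0,"ax": 0,"ay": 0,"az": 0,"gripper": 0.8},
], squeeze=8)

```text
clock: 10.7
eef_pos: [634.6, 182.8, 14.8]
eef_rot: [3.141, 0.001, 2.883]
wrist_force: [-1.1, 0.9, 3.8]
finger_gap: 29.7
finger_force: 8.0
```

>>> jog_arm([
  {"dx": 0,"dy": 0,"dz": -0.3,"ax": 0,"ay": 0,"az": 0,"gripper": 0.8},
  {"dx": 0,"dy": 0,"dz": -0.9,"ax": 0,"ay": 0,"az": 0,"gripper": 0.8},
  {"dx": 0,"dy": 0,"dz": -0.9,"ax": 0,"ay": 0,"az": 0,"gripper": 0.8},
  {"dx": 0,"dy": 0,"dz": -0.6,"ax": 0,"ay": 0,"az": 0,"gripper": 0.8},
])

```text
clock: 11.2
eef_pos: [634.7, 182.8, 124.9]
eef_rot: [3.141, 0.002, 2.883]
wrist_force: [0.6, 0.3, -0.7]
finger_gap: 30.1
finger_force: 8.0
```

>>> jog_arm([
  {"dx": 0,"dy": 0,"dz": 0,"ax": 0,"ay": 0,"az": 0.9,"gripper": 0.8},
  {"dx": 0,"dy": 0,"dz": 0,"ax": 0,"ay": 0,"az": 0.9,"gripper": 0.8},
  {"dx": 0,"dy": 0,"dz": 0,"ax": 0,"ay": 0,"az": 0.9,"gripper": 0.8},
  {"dx": 0,"dy": 0,"dz": 0,"ax": 0,"ay": 0,"az": 0.9,"gripper": 0.8},
  {"dx": 0,"dy": 0,"dz": 0,"ax": 0,"ay": 0,"az": 0.9,"gripper": 0.8},
  {"dx": 0,"dy": 0,"dz": 0,"ax": 0,"ay": 0,"az": 0.9,"gripper": 0.8},
  {"dx": 0,"dy": 0,"dz": 0,"ax": 0,"ay": 0,"az": 0.9,"gripper": 0.8},
  {"dx": 0,"dy": 0,"dz": 0,"ax": 0,"ay": 0,"az": 0.9,"gripper": 0.8},
  {"dx": 0,"dy": 0,"dz": 0,"ax": 0,"ay": 0,"az": 0.9,"gripper": 0.8},
  {"dx": 0,"dy": 0,"dz": 0,"ax": 0,"ay": 0,"az": 0.9,"gripper": 0.8},
])

```text
clock: 12.45
eef_pos: [634.3, 182.7, 123.0]
eef_rot: [3.141, -0.0, 1.307]
wrist_force: [-0.0, -0.2, -0.1]
finger_gap: 29.9
finger_force: 8.0
```

```bash
python3 -c "
from h import *
to(560.9,-99.5,110,75.1)"
```

```text
t 12.45 pos [634.3 182.7 123. ] rot [ 1.7998e+02 -1.0000e-02  7.4910e+01] gap 29.9 F [-0.  -0.2 -0.1] shift/40 [-7.29   0.065  0.323]
az/10 -0.019
```

>>> jog_arm([
  {"dx": -0.5,"dy": 0.06,"dz": 0,"ax": 0,"ay": 0,"az": 0,"gripper": 0.8},
  {"dx": -0.8,"dy": 0,"dz": 0,"ax": 0,"ay": 0,"az": 0,"gripper": 0.8},
  {"dx": -0.9,"dy": 0,"dz": 0,"ax": 0,"ay": 0,"az": 0,"gripper": 0.8},
  {"dx": -0.9,"dy": 0,"dz": 0,"ax": 0,"ay": 0,"az": 0,"gripper": 0.8},
  {"dx": -0.9,"dy": 0,"dz": 0,"ax": 0,"ay": 0,"az": 0,"gripper": 0.8},
  {"dx": -0.9,"dy": 0,"dz": 0,"ax": 0,"ay": 0,"az": 0,"gripper": 0.8},
  {"dx": -0.9,"dy": 0,"dz": 0,"ax": 0,"ay": 0,"az": 0,"gripper": 0.8},
  {"dx": -0.9,"dy": 0,"dz": 0,"ax": 0,"ay": 0,"az": 0,"gripper": 0.8},
  {"dx": -0.59,"dy": 0,"dz": 0,"ax": 0,"ay": 0,"az": 0,"gripper": 0.8},
  {"dx": 0,"dy": 0,"dz": 0,"ax": 0,"ay": 0,"az": 0,"gripper": 0.8},
])

```text
clock: 13.7
eef_pos: [561.4, -101.9, 122.7]
eef_rot: [3.141, 0.0, 1.313]
wrist_force: [-0.2, -0.3, -0.9]
finger_gap: 30.1
finger_force: 8.0
```

```bash
python3 -c "
from h import *
c=snap('wrist','w3'); to(560.9,-99.5,29.5,75.1)"
```

```text
t 13.75 pos [ 561.7 -100.8  122.6] rot [179.98  -0.    75.27] gap 29.9 F [ 0.8 -0.1  0.1] shift/40 [ 0.025 -0.029  2.328]
az/10 0.017
```

View pics/w3.png

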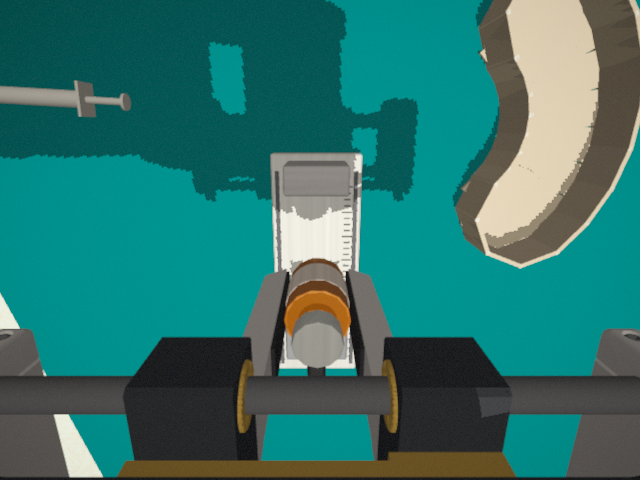

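The vial is held upright between the fingers, on the gauge's centre line (column 318, jaw front edge at row 196), with free space ahead of it. Lowering it onto the bed.

>>> jog_arm([
  {"dx": 0.02,"dy": -0.02,"dz": 0.7,"ax": 0,"ay": 0,"az": 0,"gripper": 0.8},
  {"dx": 0,"dy": 0,"dz": 0.7,"ax": 0,"ay": 0,"az": 0,"gripper": 0.8},
  {"dx": 0,"dy": 0,"dz": 0.5,"ax": 0,"ay": 0,"az": 0,"gripper": 0.8},
  {"dx": 0,"dy": 0,"dz": 0.25,"ax": 0,"ay": 0,"az": 0,"gripper": 0.8},
  {"dx": 0,"dy": 0,"dz": 0.12,"ax": 0,"ay": 0,"az": 0,"gripper": 0.8},
  {"dx": 0,"dy": 0,"dz": 0.04,"ax": 0,"ay": 0,"az": 0,"gripper": 0.8},
  {"dx": 0,"dy": 0,"dz": 0,"ax": 0,"ay": 0,"az": 0,"gripper": 0.8},
])

```text
clock: 14.62
eef_pos: [561.9, -98.9, 30.4]
eef_rot: [3.141, -0.0, 1.313]
wrist_force: [-0.1, -0.2, 0.2]
finger_gap: 30.0
finger_force: 8.0
```

>>> jog_arm([
  {"dx": 0,"dy": 0,"dz": 0.03,"ax": 0,"ay": 0,"az": 0,"gripper": 0.8},
  {"dx": 0,"dy": 0,"dz": 0.02,"ax": 0,"ay": 0,"az": 0,"gripper": 0.8},
  {"dx": 0,"dy": 0,"dz": 0,"ax": 0,"ay": 0,"az": 0,"gripper": 0.8},
])

```text
clock: 15.0
eef_pos: [561.8, -98.9, 28.7]
eef_rot: [3.141, -0.0, 1.313]
wrist_force: [-3.2, 0.6, 6.9]
finger_gap: 30.0
finger_force: 8.0
```

>>> jog_arm([
  {"dx": 0,"dy": 0,"dz": 0,"ax": 0,"ay": 0,"az": 0,"gripper": 0.6},
  {"dx": 0,"dy": 0,"dz": 0,"ax": 0,"ay": 0,"az": 0,"gripper": 0.45},
  {"dx": 0,"dy": 0,"dz": 0,"ax": 0,"ay": 0,"az": 0,"gripper": 0.4},
  {"dx": 0,"dy": 0,"dz": -0.3,"ax": 0,"ay": 0,"az": 0,"gripper": 0.4},
  {"dx": 0,"dy": 0,"dz": -0.8,"ax": 0,"ay": 0,"az": 0,"gripper": 0.4},
  {"dx": 0,"dy": 0,"dz": -0.9,"ax": 0,"ay": 0,"az": 0,"gripper": 0.4},
  {"dx": 0,"dy": 0,"dz": -0.3,"ax": 0,"ay": 0,"az": 0,"gripper": 0.4},
  {"dx": 0,"dy": 0,"dz": 0,"ax": 0,"ay": 0,"az": 0,"gripper": 0.4},
])

```text
clock: 16.0
eef_pos: [561.7, -98.9, 120.2]
eef_rot: [3.141, -0.0, 1.313]
wrist_force: [-0.7, 0.1, 0.2]
finger_gap: 56.5
finger_force: 0.0
```

```bash
python3 -c "
from h import *
to(539.3,-182.1,49.5,75.1)
snap('side','s4'); im=cv2.imread('pics/s4.png')
cv2.imwrite('pics/s4c.png',cv2.resize(im[150:250,320:450],None,fx=5,fy=5,interpolation=cv2.INTER_CUBIC))"
```

```text
t 16.0 pos [561.7 -98.9 120.2] rot [179.94  -0.    75.2 ] gap 56.5 F [-0.7  0.1  0.2] shift/40 [-2.155 -0.013  1.768]
az/10 0.01
```

View pics/s4c.png

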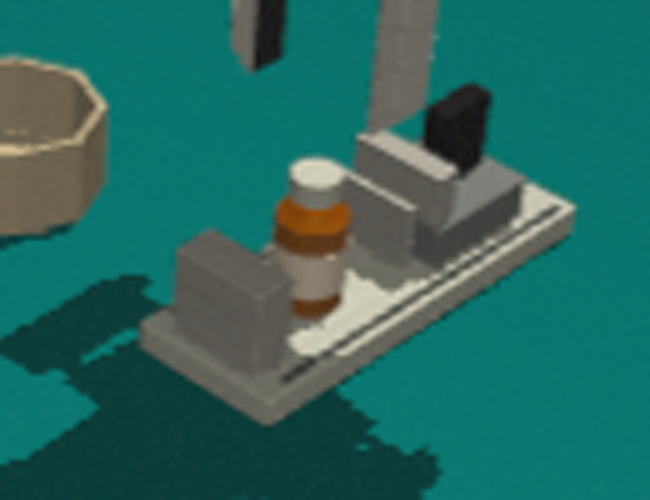

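The vial stands upright on the bed between the jaws (base near (315,310) in the crop). Now back to the fin.

>>> jog_arm([
  {"dx": -0.7,"dy": -0.01,"dz": 0,"ax": 0,"ay": 0,"az": 0,"gripper": 0.4},
  {"dx": -0.8,"dy": 0,"dz": 0,"ax": 0,"ay": 0,"az": 0,"gripper": 0.4},
  {"dx": -0.65,"dy": 0,"dz": 0,"ax": 0,"ay": 0,"az": 0,"gripper": 0.4},
  {"dx": 0,"dy": 0,"dz": 0,"ax": 0,"ay": 0,"az": 0,"gripper": 0.4},
  {"dx": 0,"dy": 0,"dz": 0.6,"ax": 0,"ay": 0,"az": 0,"gripper": 0.4},
  {"dx": 0,"dy": 0,"dz": 0.6,"ax": 0,"ay": 0,"az": 0,"gripper": 0.4},
  {"dx": 0,"dy": 0,"dz": 0.4,"ax": 0,"ay": 0,"az": 0,"gripper": 0.4},
  {"dx": 0,"dy": 0,"dz": 0.16,"ax": 0,"ay": 0,"az": 0,"gripper": 0.4},
  {"dx": 0,"dy": 0,"dz": 0,"ax": 0,"ay": 0,"az": 0,"gripper": 0.4},
])

```text
clock: 17.18
eef_pos: [539.3, -181.7, 49.4]
eef_rot: [-3.141, -0.0, 1.313]
wrist_force: [0.4, 0.8, 1.1]
finger_gap: 56.5
finger_force: 0.0
```

>>> jog_arm([
  {"dx": 0,"dy": 0,"dz": 0,"ax": 0,"ay": 0,"az": 0,"gripper": 0.8},
  {"dx": 0,"dy": 0,"dz": 0,"ax": 0,"ay": 0,"az": 0,"gripper": 1},
  {"dx": 0,"dy": 0,"dz": 0,"ax": 0,"ay": 0,"az": 0,"gripper": 1},
  {"dx": 0,"dy": 0,"dz": 0,"ax": 0,"ay": 0,"az": 0,"gripper": 1},
  {"dx": 0,"dy": 0,"dz": 0,"ax": 0,"ay": 0,"az": 0,"gripper": 1},
  {"dx": 0,"dy": 0,"dz": 0,"ax": 0,"ay": 0,"az": 0,"gripper": 1},
], squeeze=25)

```text
clock: 17.92
eef_pos: [539.5, -182.0, 49.5]
eef_rot: [3.141, 0.0, 1.313]
wrist_force: [3.7, -0.9, -1.8]
finger_gap: 12.1
finger_force: 25.0
```

>>> jog_arm([
  {"dx": 0.06,"dy": 0,"dz": 0,"ax": 0,"ay": 0,"az": 0,"gripper": 1},
  {"dx": 0.1,"dy": 0,"dz": 0,"ax": 0,"ay": 0,"az": 0,"gripper": 1},
  {"dx": 0.1,"dy": 0,"dz": 0,"ax": 0,"ay": 0,"az": 0,"gripper": 1},
  {"dx": 0.08,"dy": 0,"dz": 0,"ax": 0,"ay": 0,"az": 0,"gripper": 1},
  {"dx": 0.06,"dy": 0,"dz": 0,"ax": 0,"ay": 0,"az": 0,"gripper": 1},
  {"dx": 0.06,"dy": 0,"dz": 0,"ax": 0,"ay": 0,"az": 0,"gripper": 1},
  {"dx": 0.06,"dy": 0,"dz": 0,"ax": 0,"ay": 0,"az": 0,"gripper": 1},
  {"dx": 0.06,"dy": 0,"dz": 0,"ax": 0,"ay": 0,"az": 0,"gripper": 1},
  {"dx": 0.06,"dy": 0,"dz": 0,"ax": 0,"ay": 0,"az": 0,"gripper": 1},
  {"dx": 0.06,"dy": 0,"dz": 0,"ax": 0,"ay": 0,"az": 0,"gripper": 1},
])

```text
clock: 19.18
eef_pos: [546.4, -155.9, 49.6]
eef_rot: [3.141, 0.002, 1.312]
wrist_force: [0.4, -9.9, -0.7]
finger_gap: 11.7
finger_force: 25.0
```

>>> jog_arm([
  {"dx": 0.05,"dy": 0,"dz": 0,"ax": 0,"ay": 0,"az": 0,"gripper": 1},
  {"dx": 0.05,"dy": 0,"dz": 0,"ax": 0,"ay": 0,"az": 0,"gripper": 1},
  {"dx": 0.04,"dy": 0,"dz": 0,"ax": 0,"ay": 0,"az": 0,"gripper": 1},
])

```text
clock: 19.55
eef_pos: [547.8, -150.5, 49.5]
eef_rot: [3.141, 0.002, 1.312]
wrist_force: [0.8, -8.4, -0.5]
finger_gap: 11.8
finger_force: 25.0
```

>>> jog_arm([
  {"dx": 0.03,"dy": 0,"dz": 0,"ax": 0,"ay": 0,"az": 0,"gripper": 1},
  {"dx": 0.03,"dy": 0,"dz": 0,"ax": 0,"ay": 0,"az": 0,"gripper": 1},
  {"dx": 0.03,"dy": 0,"dz": 0,"ax": 0,"ay": 0,"az": 0,"gripper": 1},
  {"dx": 0.03,"dy": 0,"dz": 0,"ax": 0,"ay": 0,"az": 0,"gripper": 1},
])

```text
clock: 20.05
eef_pos: [549.0, -145.9, 49.5]
eef_rot: [3.141, 0.002, 1.312]
wrist_force: [-0.2, -9.0, -0.2]
finger_gap: 11.9
finger_force: 25.0
```

>>> jog_arm([
  {"dx": 0.03,"dy": 0,"dz": 0,"ax": 0,"ay": 0,"az": 0,"gripper": 1},
])

```text
clock: 20.18
eef_pos: [549.3, -144.7, 49.5]
eef_rot: [3.141, 0.002, 1.312]
wrist_force: [0.9, -8.8, -1.5]
finger_gap: 11.8
finger_force: 25.0
```

>>> jog_arm([
  {"dx": 0.03,"dy": 0,"dz": 0,"ax": 0,"ay": 0,"az": 0,"gripper": 1},
])

```text
clock: 20.3
eef_pos: [549.6, -143.5, 49.5]
eef_rot: [3.141, 0.002, 1.312]
wrist_force: [-0.1, -8.6, -0.9]
finger_gap: 11.5
finger_force: 25.0
```

>>> jog_arm([
  {"dx": 0.03,"dy": 0,"dz": 0,"ax": 0,"ay": 0,"az": 0,"gripper": 1},
])

```text
clock: 20.42
eef_pos: [549.9, -142.4, 49.5]
eef_rot: [3.141, 0.002, 1.312]
wrist_force: [-0.2, -9.1, -0.8]
finger_gap: 12.0
finger_force: 25.0
```

>>> jog_arm([
  {"dx": 0.03,"dy": 0,"dz": 0,"ax": 0,"ay": 0,"az": 0,"gripper": 1},
])

```text
clock: 20.55
eef_pos: [550.2, -141.3, 49.5]
eef_rot: [3.141, 0.002, 1.312]
wrist_force: [0.0, -9.3, -1.4]
finger_gap: 11.7
finger_force: 25.0
```

>>> jog_arm([
  {"dx": 0.03,"dy": 0,"dz": 0,"ax": 0,"ay": 0,"az": 0,"gripper": 1},
])

```text
clock: 20.68
eef_pos: [550.5, -140.2, 49.5]
eef_rot: [3.141, 0.002, 1.312]
wrist_force: [-0.3, -11.2, -0.9]
finger_gap: 11.9
finger_force: 25.0
```

>>> jog_arm([
  {"dx": 0.03,"dy": 0,"dz": 0,"ax": 0,"ay": 0,"az": 0,"gripper": 1},
])

```text
clock: 20.8
eef_pos: [550.8, -139.1, 49.5]
eef_rot: [3.141, 0.002, 1.312]
wrist_force: [-1.0, -10.6, -0.9]
finger_gap: 11.7
finger_force: 25.0
```

```bash
python3 -c "
from h import *
to(551.2,-138,49.5)
snap('side','s5'); im=cv2.imread('pics/s5.png')
snap('wrist','w5'); w=cv2.imread('pics/w5.png')
a=cv2.resize(im[165:240,335:445],None,fx=5,fy=5,interpolation=cv2.INTER_CUBIC)
b=w[100:475,200:440]
o=np.zeros((375,800,3),np.uint8);o[:,:550]=a;o[:,555:795]=b
cv2.imwrite('pics/s5c.png',o)"
```

```text
t 20.8 pos [ 550.8 -139.1   49.5] rot [1.7997e+02 1.0000e-01 7.5180e+01] gap 11.7 F [ -1.  -10.6  -0.9] shift/40 [0.029 0.003 0.001]
```

View pics/s5c.png

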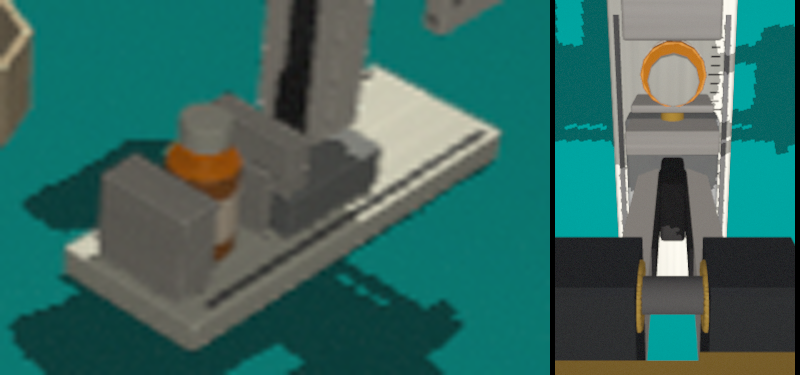

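Side and wrist crops show the vial upright, its front at the fixed jaw (wrist row 40) and the pad touching it (row 96). The force rose from about 9 to 11 N, so contact has begun. I'll measure pad compression from the wrist images.

```bash
python3 -c "
from h import *
for f,cols,rows in (('w1',(296,345),(160,225)),('w5',(279,282,356),(132,262))):
    g=cv2.cvtColor(cv2.imread('pics/'+f+'.png'),cv2.COLOR_BGR2GRAY)
    for c in cols: print(f,c,rows[0],g[rows[0]:rows[1],c-1:c+2].mean(1).astype(int).tolist())
c=np.load('pics/w5.npz');o=np.array([550.94,-133.04]);a=-.2608
for r,z in ((140,54),(196,49),(254,58)):
    d=ray(c,318,r,z)[:2]-o;print(r,[round(np.cos(a)*d[0]+np.sin(a)*d[1],1),round(-np.sin(a)*d[0]+np.cos(a)*d[1],1)])
"
```

```text
w1 296 160 [158, 158, 158, 158, 158, 158, 158, 159, 158, 145, 105, 92, 93, 93, 102, 123, 139, 137, 134, 125, 125, 145, 157, 157, 158, 158, 158, 145, 102, 71, 70, 75, 86, 95, 96, 97, 95, 96, 109, 132, 134, 133, 136, 136, 136, 134, 134, 134, 137, 139, 139, 134, 133, 133, 134, 131, 147, 172, 172, 171, 172, 173, 172, 172, 172]
w1 345 160 [224, 223, 224, 224, 229, 232, 210, 208, 237, 231, 200, 139, 117, 95, 99, 117, 142, 144, 137, 133, 123, 135, 154, 156, 156, 154, 152, 146, 119, 70, 71, 71, 84, 95, 97, 96, 95, 95, 107, 131, 136, 135, 136, 137, 137, 138, 136, 135, 137, 138, 138, 135, 134, 140, 193, 217, 183, 173, 173, 173, 173, 172, 173, 172, 172]
w5 279 132 [151, 151, 152, 150, 150, 145, 135, 121, 140, 169, 169, 169, 169, 169, 170, 169, 169, 169, 169, 169, 169, 169, 169, 169, 170, 169, 168, 170, 168, 169, 169, 168, 169, 169, 167, 169, 168, 169, 168, 169, 169, 169, 169, 168, 167, 168, 168, 168, 168, 168, 168, 168, 169, 167, 168, 168, 168, 167, 168, 169, 168, 167, 168, 166, 163, 158, 147, 137, 126, 113, 106, 106, 111, 131, 151, 154, 151, 147, 145, 141, 118, 84, 80, 81, 81, 82, 91, 108, 108
[... 935 characters left out ...]
170, 166, 148, 132, 157, 171, 172, 170, 171, 170, 171, 157, 108, 142, 171, 170, 171, 171, 171, 171, 156, 109, 141, 171, 171, 170, 170, 171, 172, 148, 71, 128, 172, 170, 171, 171, 171, 172, 152, 90, 134, 170, 172, 172, 172, 171, 171, 147, 88, 144, 171, 171, 171, 169, 165, 178, 171, 116, 143, 140, 116, 132, 153, 159, 155, 152, 149, 142, 114, 78, 80, 80, 81, 82, 91, 105, 107, 107, 107, 108, 108, 108, 109, 110, 110, 106, 114, 133, 146, 149, 148, 148, 149, 150, 151, 151, 151, 150, 149, 149, 151, 152, 153, 150, 150, 149, 147, 148, 148, 147, 130, 105, 113, 112, 110, 111, 111, 110]
140 [np.float64(1.6), np.float64(70.1)]
196 [np.float64(1.7), np.float64(43.9)]
254 [np.float64(1.8), np.float64(17.7)]
```

```bash
python3 -c "
from h import *
o=np.array([550.94,-133.04]);a=-.2608
for f,L in (('w1',((174.7,49),(180.8,49),(198.3,58),(214,58))),('w5',((139.5,54),(204.8,49),(212,49),(230.8,58),(254.2,58)))):
  c=np.load('pics/'+f+'.npz')
  for r,z in L:
    d=ray(c,318,r-.0,z)[:2]-o;print(f,r,round(-np.sin(a)*d[0]+np.cos(a)*d[1],1))
"
```

```text
w1 174.7 48.0
w1 180.8 43.9
w1 198.3 33.8
w1 214 23.3
w5 139.5 70.3
w5 204.8 39.6
w5 212 36.0
w5 230.8 29.2
w5 254.2 17.6
```

Pad compression comes out at about 3 mm from vision and force together. Adding 2 mm.

>>> jog_arm([
  {"dx": 0.025,"dy": 0,"dz": 0,"ax": 0,"ay": 0,"az": 0,"gripper": 1},
  {"dx": 0.025,"dy": 0,"dz": 0,"ax": 0,"ay": 0,"az": 0,"gripper": 1},
  {"dx": 0,"dy": 0,"dz": 0,"ax": 0,"ay": 0,"az": 0,"gripper": 1},
  {"dx": 0,"dy": 0,"dz": 0,"ax": 0,"ay": 0,"az": 0,"gripper": 1},
])

```text
clock: 21.4
eef_pos: [551.3, -137.2, 49.5]
eef_rot: [3.141, 0.002, 1.312]
wrist_force: [0.2, -10.1, -0.7]
finger_gap: 12.0
finger_force: 25.0
```

>>> jog_arm([
  {"dx": 0,"dy": 0,"dz": 0,"ax": 0,"ay": 0,"az": 0,"gripper": 0.7},
  {"dx": 0,"dy": 0,"dz": 0,"ax": 0,"ay": 0,"az": 0,"gripper": 0.6},
  {"dx": 0,"dy": 0,"dz": 0,"ax": 0,"ay": 0,"az": 0,"gripper": 0.6},
  {"dx": 0,"dy": 0,"dz": -0.3,"ax": 0,"ay": 0,"az": 0,"gripper": 0.5},
  {"dx": 0,"dy": 0,"dz": -0.7,"ax": 0,"ay": 0,"az": 0,"gripper": 0.4},
  {"dx": 0,"dy": 0,"dz": -0.7,"ax": 0,"ay": 0,"az": 0,"gripper": 0.4},
  {"dx": 0,"dy": 0,"dz": 0,"ax": 0,"ay": 0,"az": 0,"gripper": 0.4},
  {"dx": 0,"dy": 0,"dz": 0,"ax": 0,"ay": 0,"az": 0,"gripper": 0.4},
])

```text
clock: 22.4
eef_pos: [551.1, -135.8, 117.0]
eef_rot: [-3.141, -0.0, 1.313]
wrist_force: [0.5, -0.4, -1.0]
finger_gap: 56.2
finger_force: 0.0
```

```bash
python3 -c "
from h import *
to(0,0,0); snap('wrist','w6'); w=cv2.imread('pics/w6.png')
cv2.imwrite('pics/w6c.png',cv2.resize(w[90:290,240:400],None,fx=3,fy=3,interpolation=cv2.INTER_CUBIC))"
```

```text
t 22.4 pos [ 551.1 -135.8  117. ] rot [-179.97   -0.     75.21] gap 56.2 F [ 0.5 -0.4 -1. ] shift/40 [ -0.236 -14.186   2.934]
```

View pics/w6c.png

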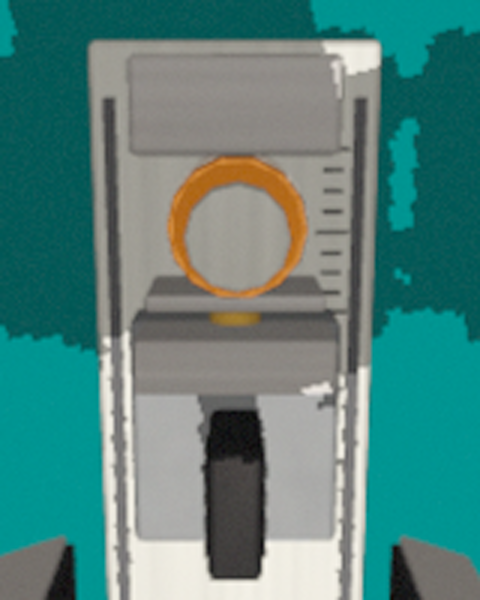

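The vial stands between the jaws, touching the fixed jaw (crop row 154) and the pad (row ~297), with the plate's front edge at row ~338. Checking the compression numerically.

```bash
python3 -c "
from h import *
o=np.array([550.94,-133.04]);a=-.2608
g=cv2.cvtColor(cv2.imread('pics/w6.png'),cv2.COLOR_BGR2GRAY)
for k in (292,344): print(g[180:225,k-1:k+2].mean(1).astype(int).tolist())
c=np.load('pics/w6.npz')
for n,r,z in (('jaw',141.3,54),('padf',189,49),('padb',193.5,49),('platef',202.7,58),('plateb',221,58)):
    d=ray(c,318,r,z)[:2]-o;print(n,r,round(-np.sin(a)*d[0]+np.cos(a)*d[1],1))
"
```

```text
[155, 146, 117, 98, 93, 92, 93, 93, 113, 139, 140, 134, 129, 114, 78, 72, 76, 91, 96, 97, 95, 95, 96, 109, 126, 133, 134, 134, 136, 136, 134, 134, 135, 136, 140, 139, 135, 132, 132, 131, 132, 148, 171, 172, 172]
[156, 146, 119, 102, 97, 94, 96, 95, 116, 142, 146, 139, 133, 115, 77, 71, 79, 93, 96, 96, 96, 96, 96, 111, 130, 137, 135, 135, 136, 137, 138, 136, 136, 136, 139, 137, 135, 133, 175, 219, 223, 201, 173, 171, 167]
jaw 141.3 69.9
padf 189 39.0
padb 193.5 36.0
platef 202.7 31.6
plateb 221 19.4
```

Estimates put the pad at 4.6–6 mm, well inside 2–8 mm, and the gripper is clear. Handing in.

```bash
python3 -c "
from h import *
print(job.sign_off())"
```

```text
the job is handed in; nothing more can be done
None
```

I handed the job in at about 22 s of the 62 s allowed: the wide vial stands upright on the bed, held between the fixed jaw and the sprung pad, with the pad pressed in about 5 mm (estimated 4.6–6 mm from images and arm position); no verdict was returned.

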